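# Set the sliding divider of the pot-lid rack

### The job

Get the bamboo lid rack ready for the next pot lid: gently push its sliding divider along the steel rail, towards the two lids that stand in the rack, until its spring pin rides over the first ridge of the notched steel clip and drops into the notch between the two ridges, then leave it there and move clear. Only push it, with a fingertip or the outside of the fingers: do not pinch the divider's tab, and do not lift or shift the lids, the salt jar or the bowl.

Things in the scene. Friction and masses are not known exactly. Their poses are not given: they have to be found in the camera images.
- rack: Pot-lid rack, bamboo, fixed, 310 mm deep (x), 440 long (y). Origin: on the counter, mid-rack. +y runs along the rail towards the lids' end, +x from the rail to the lids. Steel rail along y at x = -130 mm, top 42 mm up; end blocks at y = -212 and +212 mm, 48 mm high. Lids stand at x = 40, y = 100 and 155 mm, tops 171 and 149 mm up. In front of the rail (x = -168) a flat strip carries the clip.
- divider (a joint): Travel of the sliding divider along the rack's +y, m: 0 at the end away from the lids (rack y = -0.16), 0.20 at its stop. Starts at 0 to 0.05; about 1 N of friction; 0.2 to 0.4 kg; cannot leave the rail. Black carriage 36 x 36 mm, 52 high, on the rail; upright bamboo plate behind (10 mm thick, 90 high, reaching 207 mm back); small steel arm in front with the spring pin; upright bamboo tab on top.
- push_point (a point): Centre of the tab face to push: it looks along the rack's -y, away from the lids; straight above the rail, 90 mm above the counter; axes as the rack's. The tab is 36 mm wide (x) and 16 mm thick (y, so the other face is 16 mm along +y); its faces run from 54 to 114 mm above the counter, a thin middle strip up to 120 mm. Fingers pressing both faces at once are pinching.
- pin (a point): The round tip (10 mm across) of the spring pin, at its lowest position: a point on the divider, 38 mm in front of the rail (-x) and exactly 8 mm further along +y than push_point, 30 mm above the counter.
- plunger (a joint): How far the spring pin is pushed up, m: 0 on the open rail, 0.004 on a ridge's crest, under 0.001 once dropped into the notch. The spring presses down with 5 to 7 N. Pushing the divider up a ridge takes about 10 to 14 N; past the crest the force falls away. The second ridge takes as much again; beyond it the divider has gone too far and must be pushed back from the other side.
- notch (a point): Middle of the clip's notch, 30 mm above the counter, where the pin tip comes to rest; axes as the rack's. The clip: dark steel plate 44 mm long on the strip in front of the rail, on the lids' side of the divider's start (joint 0.08 to 0.175). Two round ridges, 7 mm high, crests 8.5 mm before and after the middle; the pin meets the first 17 mm before the middle and settles by itself from 4 mm off.
- lid_a: The larger pot lid, a steel disc 150 mm across and 6 mm thick with a black knob towards +y, standing loose on edge in the rack's slot. Origin at the disc's centre. Bystander.
- lid_b: The smaller pot lid, 130 mm across, otherwise the same, in the next slot. Origin at the disc's centre. Bystander.
- salt_jar: Glass salt jar, 54 mm across, 85 mm high, standing just in front of the rack near the lids' end. Origin under its centre. Bystander.
- bowl: Orange ceramic bowl, 150 mm across, 65 mm high, to the right of the rack. Origin under its centre. Bystander.

How it is judged:
By the outcome, as a careful person would: the job done as asked, in the order asked, and still so for the second after the job is handed in, with the robot touching nothing.
It also fails if it takes over 40 s, if anything falls off the work surface, if the arm or the gripper's body presses on something with over 40 N, if the wrist force passes 120 N, or if a joint passes its speed limit or range.

### The arm

A 6-joint arm with a two-finger parallel gripper is mounted at the origin on the work surface. World frame = base frame: x ahead of the robot, y to its left, z up, the work surface at z = 0. Lengths are in m, angles in rad, forces in N, time in s.
With the tool pointing down it reaches from about 0.375 to 0.925 m from the base axis. Payload 5.7 kg.
Tool frame: the origin (TCP) lies midway between the tips of the shut fingers; the grasp point (between the pads) lies 19 mm behind it; z points along the fingers, y is the line along which they close (so a half turn about z gives the same grasp; the last joint's range is limited). The gripper opens to 88 mm and grips with 3 to 60 N. Pads are 20 mm wide; open, the fingers measure 115 mm over their backs; the gripper's body (75 mm by 178 mm) begins 61 mm behind the grasp point.
Start: joints at [1.207, 0.359, 1.51, -0, 1.272, -0.115], TCP at [0.148, 0.581, 0.223] pointing down, gripper open.
Joint ranges: [-2.97, 2.97], [-1.01, 2.36], [0.21, 2.38], [-0.96, 4.11], [0.2, 2.71], [-2.98, 2.98]. Speed limits (rad/s): [2.39, 2.39, 3.14, 3.14, 3.14, 3.14].

### API

Orientations are given as a unit quaternion [x, y, z, w].
In Python, from bench import move_ptp, servo_line, goto_joints, move_gripper, sleep, inverse_kinematics, capture, PlanningError, close_job, spot_in, silhouettes, current_clock, current_joint_pos, current_qvel, current_joint_torque, current_position, current_orientation, current_force, current_torque, current_finger_gap, current_grip_force gives the robot as it stands. Calls block until the motion is done:
- move_ptp(position, orientation): joint-space move of the TCP to a pose.
- servo_line(position, orientation=None, rate=0.15, contact_N=None): straight line of the TCP; orientation=None keeps the orientation; rate is the mean speed in m/s. With contact_N (N) it stops when the force on the tool has changed by that much, and returns True; else False.
- goto_joints(angles): joint-space move.
- move_gripper(opening): finger opening in m; the grip force is fixed at half the most; returns when the fingers have stopped.
- sleep(seconds).
- inverse_kinematics(position, orientation): joint angles nearest the present ones, or None.
- capture(name): name is "scene" or "top"; returns a dict with "image" (480x640x3 uint8, blue, green, red), "range_z" (480x640 float32, m along the optical axis (not along the pixel's ray), 0 where there is no reading), "intrinsics" (3x3 intrinsics, pixels), "k1" (the pictures are not rectified: a ray, as slopes to the right and down, at radius r is drawn at 1 + k1 r^2 times it, then the intrinsics apply), "R" (3x3) and "t" (3): a world point X has camera coordinates R X + t. Camera axes: x right, y down, z forward; pixel columns grow to the right and rows downward; lengths in m; the calibration is good to about 2 mm. A picture is of the moment at which its call begins.
A pose or a line that the arm cannot do raises PlanningError and nothing moves.
- close_job(): hands the job in; it is judged then, once.
Trained networks look in the newest picture that a camera, given by its name, has taken for a name from the list of things; names that differ only in an ending like _2 or _b are one class to them, and where a whole thing is asked for, a point or a joint stands for the part that bears it (a point fixed in the world has none). Each returns a list of dicts, best first, with "conf" (0 to 1); they miss things now and then, are a little off and sometimes report something else, mostly with a low value. They report only what shows in the picture. A call takes as long as a camera call.
- spot_in(camera, query): "xy" ([column, row] in pixels, amid what is visible of it).
- silhouettes(camera, query): "region" (480x640 bool, what is visible of it) and "xy" ([column, row] in pixels, amid what is visible of it).
Readings, each from a call of its own:
- current_clock(): time.
- current_joint_pos(): joint angles.
- current_qvel(): joint speeds.
- current_joint_torque(): joint torques, N m.
- current_position(): TCP position.
- current_orientation(): TCP orientation.
- current_force(): force on the tool from outside, world axes, zero at the start.
- current_torque(): the same for the moment, N m.
- current_finger_gap(): finger opening in m.
- current_grip_force(): force on a finger pad.
Only numpy, scipy, OpenCV 4.12 (cv2) and the standard library are available. Lean on these libraries where they do the work, as an engineer would, in place of code of your own. Each camera call takes 0.05 s, during which the arm holds its last target. There are 200 camera calls.

## Working session

There is one attempt and no reset: what is moved stays moved. The work goes in short steps, each a Python script; the robot and the scene stay as the last script left them, time stands still between calls to the robot, and variables do not carry over. Pictures are saved under pics/ and viewed, at most 10 in all, crops included, and the job is handed in when it is done.

```bash
mkdir -p pics
cat > h.py <<'E'
import numpy as np, cv2
from bench import *
def ray(c,uv):
    K=c["intrinsics"]; d=np.array([(uv[0]-K[0,2])/K[0,0],(uv[1]-K[1,2])/K[1,1]]); s=d.copy()
    for _ in range(20): s=d/(1+c["k1"]*(s@s))
    return np.array([s[0],s[1],1.])
def deproj(c,uv,z=None):
    if z is None: z=c["range_z"][int(round(uv[1])),int(round(uv[0]))]
    return c["R"].T@(ray(c,uv)*z-c["t"])
def atz(c,uv,h):
    o=-c["R"].T@c["t"]; d=c["R"].T@ray(c,uv); return o+d*(h-o[2])/d[2]
def proj(c,X):
    p=c["R"]@np.array(X)+c["t"]; s=p[:2]/p[2]; s=s*(1+c["k1"]*(s@s)); K=c["intrinsics"]
    return np.array([K[0,0]*s[0]+K[0,2],K[1,1]*s[1]+K[1,2]])
E
python3 - <<'E'
from h import *
for n in("scene","top"):
    c=capture(n); cv2.imwrite(f"pics/{n}0.png",c["image"]); np.savez(f"{n}0.npz",**c)
    print(n,(-c["R"].T@c["t"]).round(3))
    for q in("rack","divider","push_point","pin","notch","plunger","lid_a","salt_jar","bowl"):
        try: r=spot_in(n,q)
        except Exception as e: print(q,e); continue
        for k in r[:2]:
            print(q,round(k["conf"],2),np.round(k["xy"],1),deproj(c,k["xy"]).round(3))
print(current_clock(),current_orientation())
E
```

```text
scene [ 0.842 -0.589  0.984]
rack 0.81 [363.5 214.5] [ 0.624  0.054 -0.003]
divider 0.76 [345.9 219.6] [ 0.605 -0.018  0.053]
push_point 0.71 [344.4 215.4] [ 0.601 -0.02   0.072]
pin 0.81 [346.5 215.9] [ 0.605 -0.017  0.068]
notch 0.44 [320.2 181.8] [0.479 0.077 0.024]
lid_a 0.9 [421. 138.] [0.683 0.256 0.135]
lid_a 0.56 [410.5 160.8] [0.682 0.203 0.097]
salt_jar 0.67 [324.1 128.6] [0.411 0.226 0.064]
bowl 0.74 [231.9 344. ] [ 0.519 -0.413  0.004]
top [ 0.377 -0.102  1.045]
rack 0.61 [256.  217.6] [ 0.598  0.081 -0.   ]
divider 0.82 [297.3 233. ] [ 0.565 -0.018  0.091]
divider 0.2 [147.7 289.2] [0.407 0.232 0.082]
push_point 0.73 [297.5 229.1] [ 0.573 -0.017  0.089]
pin 0.6 [299.4 231.9] [ 0.572 -0.02   0.072]
notch 0.9 [240.5 267.5] [0.488 0.084 0.023]
lid_a 0.97 [197.4 149.4] [0.683 0.201 0.108]
lid_a 0.83 [171.5 147.8] [0.685 0.261 0.081]
salt_jar 0.78 [148.3 290.8] [0.405 0.23  0.082]
bowl 0.6 [509.9 291.7] [ 0.55  -0.453  0.004]
1.0 [ 1.24109569e-01  9.92268519e-01 -4.07910189e-05 -1.17611428e-05]
```

View pics/scene0.png

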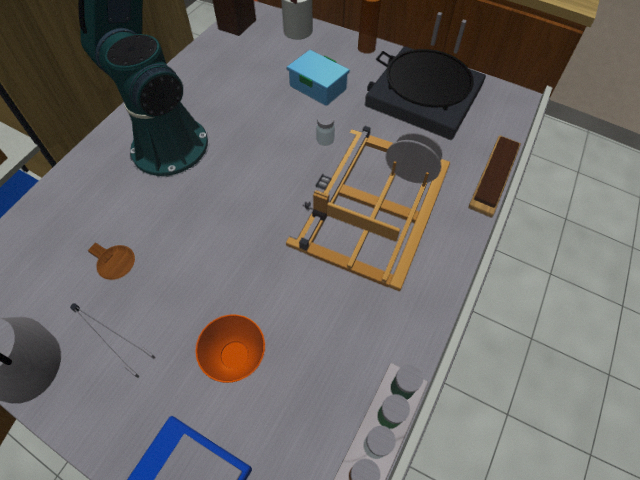

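View pics/top0.png

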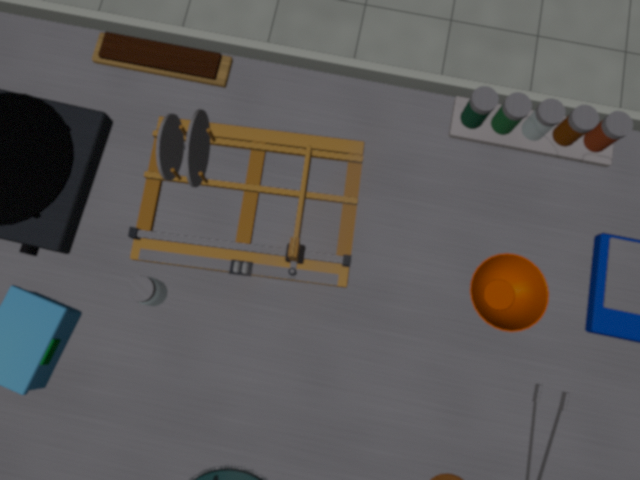

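The scene view shows the rack with the divider near (320,205) and the clip at (322,182). The top view shows the end blocks at (134,233) and (347,260), the clip at (241,267), the divider tab at (295,252) and the pin arm at (292,271). I'll zoom in to measure these more precisely.

Run:
```python
from h import *
c=dict(np.load("top0.npz")); im=c["image"]
cv2.imwrite("pics/topz.png",cv2.resize(im[215:290,125:360],None,fx=3.4,fy=3.4,interpolation=cv2.INTER_CUBIC))
d=dict(np.load("scene0.npz"))
cv2.imwrite("pics/scz.png",cv2.resize(d["image"][115:255,280:390],None,fx=4.2,fy=4.2,interpolation=cv2.INTER_CUBIC))
a=atz(c,(134,233),.048); b=atz(c,(347,260),.048); print(a,b,np.linalg.norm(a-b),np.degrees(np.arctan2(*(a-b)[[0,1]])))
print(atz(c,(240.5,267.5),.027),atz(c,(292,271),.05))
```

```text
[0.50950978 0.29939186 0.048     ] [ 0.54071682 -0.11997549  0.048     ] 0.42052687522405074 -4.255797420532789
[0.48725783 0.08294233 0.027     ] [ 0.49805124 -0.02010302  0.05      ]
```

View pics/topz.png

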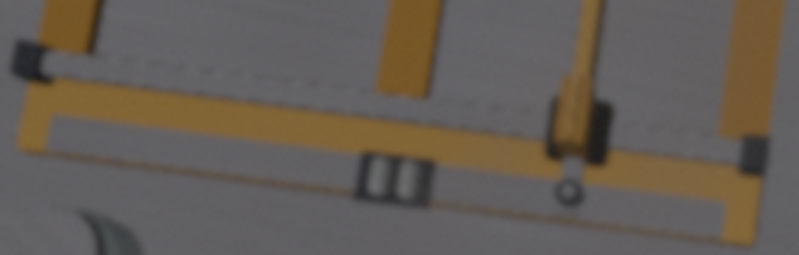

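View pics/scz.png

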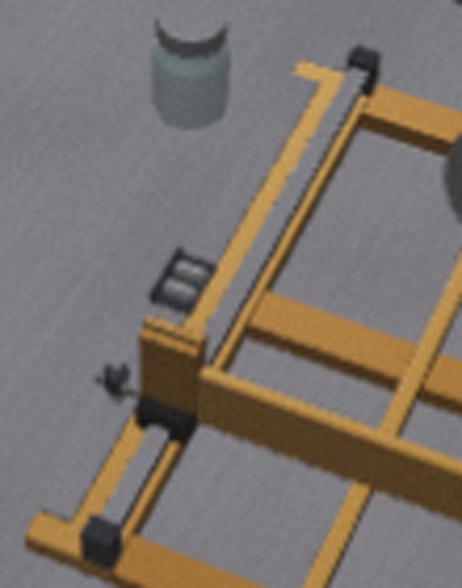

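The crops show the clip's two ridges around (393,178) and the pin head at (569,192) in the top crop. The clip is clear of the divider on the lids' side. Next I'll approach behind the tab with the fingers shut and touch it.

```bash
cat >> h.py <<'E'
u=np.array([-0.0742,0.9972,0]); n=np.array([0.9972,0.0742,0])   # rack y, rack x in world
ph=np.arctan2(u[0],u[1])/2; Q=[np.sin(ph),np.cos(ph),0,0]
E
python3 - <<'E'
from h import *
c=dict(np.load("top0.npz")); d=dict(np.load("scene0.npz"))
A=atz(c,(134,233),.048); B=atz(c,(347,260),.048); M=(A+B)/2   # mid rail
sc=lambda X:(round(float((X-M)@n)*1e3,1),round(float((X-M)@u)*1e3,1),round(float(X[2])*1e3,1))
print("M",M)
print("notch top cam",sc(atz(c,(240.6,267.4),.030)),"scene",sc(atz(d,(280+185/4.2,115+277/4.2),.030)))
print("pin head depth",sc(deproj(c,(292,271))),sc(deproj(c,(293,272))))
# tab face points: top of the tab via depth, top cam
Z=c["range_z"]; P=[deproj(c,(x,y)) for y in range(225,270) for x in range(275,320)]
P=np.array([p for p in P if .1<p[2]<.125]); print(len(P), sc(P.mean(0)),((P-M)@u).min(),((P-M)@u).max(),((P-M)@n).min(),((P-M)@n).max())
Zs=[deproj(d,(x,y)) for y in range(180,235) for x in range(305,335)]
P=np.array([p for p in Zs if .065<p[2]<.108 and -.03<(p-M)@n<.03]); s=(P-M)@u; print("scene face",len(P),np.percentile(s,[5,25,50,75,95]))
E
```

```text
M [0.5251133  0.08970819 0.048     ]
notch top cam (-38.4, -4.6, 30.0) scene (-36.5, -6.2, 30.0)
pin head depth (-36.7, -108.4, 61.9) (-37.6, -110.1, 56.5)
195 (1.1, -107.4, 114.5) -0.11512828839471781 -0.09876250903053867 -0.01623076872581597 0.0206819379721269
scene face 186 [-0.118547   -0.1173114  -0.11646144 -0.11499973 -0.10756206]
```

```bash
cat >> h.py <<'E'
M=np.array([0.5251,0.0897,0])
def W(s,z): return M+u*s+[0,0,z]
def S(): return float((np.array(current_position())-M)@u)
E
python3 - <<'E'
from h import *
move_gripper(0.0)
move_ptp(W(-.165,.24),Q); servo_line(W(-.165,.080),rate=.15)
print(S(),current_position(),np.round(current_force(),2),current_finger_gap())
print(servo_line(W(-.115,.080),rate=.03,contact_N=0.8)); print(S(),np.round(current_force(),2),current_clock())
c=capture("scene"); cv2.imwrite("pics/contact.png",cv2.resize(c["image"][120:260,270:400],None,fx=4,fy=4,interpolation=cv2.INTER_CUBIC))
E
```

```text
-0.16517997422313174 [ 0.53805651 -0.0749797   0.08070783] [ 0.27 -0.33  0.69] 0.00023159484436155098
True
-0.12465403595072687 [-0.28 -0.94  0.77] 7.4583
```

View pics/contact.png

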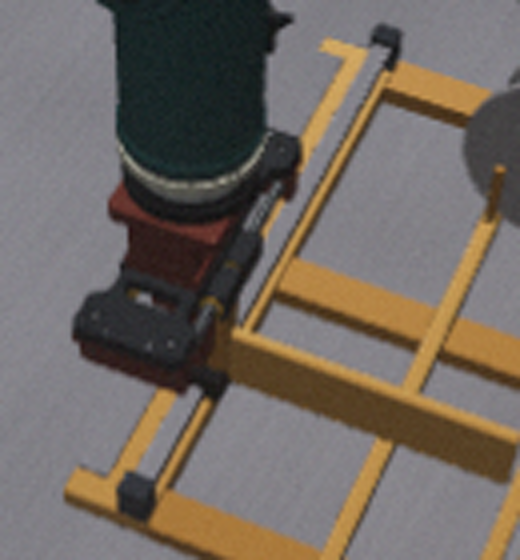

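The fingers are behind the tab and have just touched it. Now I'll push slowly to the ridge, then go over it in small steps while watching the force.

Run:
```python
from h import *
print(servo_line(W(-.055,.080),rate=.03,contact_N=6), S(), np.round(np.array(current_force())@u,2))
hit=servo_line(W(-.020,.080),rate=.012,contact_N=5); s0=S(); print(hit,s0,np.round(np.array(current_force())@u,2))
s=s0; pk=0; k=0
while hit and s<s0+.012:
    s+=.0007; servo_line(W(s,.080),rate=.01); f=float(-np.array(current_force())@u); pk=max(pk,f)
    print(round(S()*1e3,1),round(f,1),end=" | ")
    if pk>7 and f<2.0: break
print(current_clock())
```

```text
False -0.05500999178443372 0.41
True -0.0386517410459678 -2.44
-38.4 4.4 | -38.3 7.7 | -37.9 8.8 | -37.7 11.5 | -37.5 13.9 | -37.4 17.3 | -36.5 14.5 | -34.1 6.6 | -32.7 4.4 | -31.5 3.8 | -30.9 4.1 | -29.9 3.1 | -29.4 2.3 | -28.5 1.0 | 15.0333
```

Run:
```python
from h import *
s=S()
while s<-.0240:
    s+=.0007; servo_line(W(s,.080),rate=.01); f=float(-np.array(current_force())@u)
    print(round(S()*1e3,1),round(f,1),end=" | ")
    if f>4: break
c=capture("top"); cv2.imwrite("pics/a.png",c["image"])
servo_line(W(-.07,.080),rate=.1); servo_line(W(-.07,.25),rate=.2); move_ptp(W(-.35,.3),Q)
for nme in("top","scene"):
    c=capture(nme); np.savez(nme+"1.npz",**c)
    for q in("push_point","pin","notch"):
        for k in spot_in(nme,q)[:1]: X=deproj(c,k["xy"]); print(nme,q,round(k["conf"],2),np.round(k["xy"],1),X.round(3),round(float((X-M)@u),4))
    if nme=="top":
        a=cv2.resize(c["image"][215:290,170:340],None,fx=3.4,fy=3.4,interpolation=cv2.INTER_CUBIC)
    else: b=cv2.resize(c["image"][140:240,270:405],None,fx=4,fy=4,interpolation=cv2.INTER_CUBIC)
w=max(a.shape[1],b.shape[1]); p=lambda i:cv2.copyMakeBorder(i,0,0,0,w-i.shape[1],cv2.BORDER_CONSTANT)
cv2.imwrite("pics/after.png",cv2.resize(np.vstack([p(a),p(b)]),None,fx=.88,fy=.88))
c=dict(np.load("top1.npz")); P=np.array([deproj(c,(x,y)) for y in range(215,265) for x in range(200,310)])
P=P[(P[:,2]>.1)&(P[:,2]<.125)&(abs((P-M)@n)<.03)]; s=(P-M)@u; print("tab top",len(P),s.mean(),s.min(),s.max())
d=dict(np.load("scene1.npz")); P=np.array([deproj(d,(x,y)) for y in range(140,225) for x in range(300,370)])
P=P[(P[:,2]>.065)&(P[:,2]<.108)&(abs((P-M)@n)<.03)]; s=(P-M)@u; print("face",len(P),np.percentile(s,[5,25,50,75,95]))
print(current_clock())
```

```text
-27.3 -0.4 | -26.9 0.1 | -26.2 0.1 | -25.6 -0.0 | -24.9 -0.4 | -24.2 -0.1 | -23.5 -0.3 | top push_point 0.86 [242.2 217.1] [0.574 0.09  0.092] -0.0032
top pin 0.67 [244.1 217.8] [0.574 0.087 0.088] -0.0063
top notch 0.67 [244.7 267.1] [0.489 0.074 0.033] -0.013
scene push_point 0.6 [361.1 186.7] [0.596 0.085 0.066] -0.0102
scene pin 0.79 [360.9 187.1] [0.596 0.084 0.066] -0.0112
scene notch 0.55 [318.7 183.9] [0.479 0.068 0.025] -0.0178
tab top 205 -0.004960338978823052 -0.012365696223521136 0.0047420456332625096
face 190 [-0.0152054  -0.01408602 -0.01289253 -0.01176641 -0.00460815]
19.9583
```

View pics/after.png

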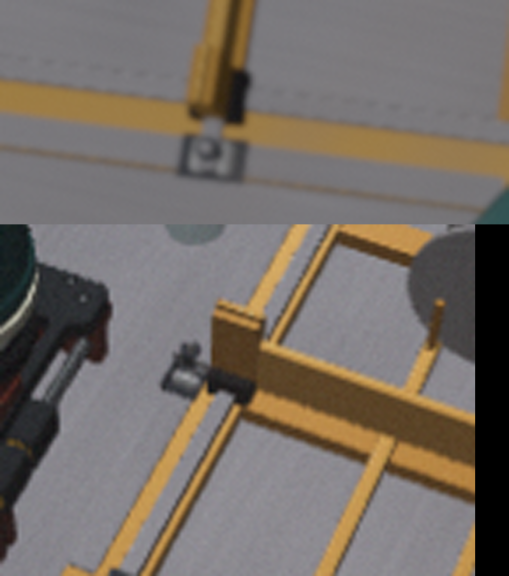

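The face moved about 103 mm, so the pin is now at about -5 mm along the rail, which matches the notch. The picture shows the pin head over the middle of the clip. The push force fell to zero past the first crest, so the pin has dropped in, and the arm is clear.

```bash
python3 -c "
from bench import *
print(close_job(),current_clock())"
```

```text
the job is handed in; nothing more can be done
the job is handed in; nothing more can be done
```

The divider was pushed about 103 mm until its pin rode over the first ridge (about 17 N peak) and dropped into the notch; the arm then moved clear without pinching the tab, and I handed the job in at about 20 s.

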